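# Clamp a sauce bottle in the holding fixture with its ball knob

## Robot

A 6-joint arm with a two-finger parallel gripper is mounted at the origin on a cart in front of the work surface, level with it; the furniture and walls round the work are solid. World frame = base frame: x ahead of the robot, y to its left, z up, the work surface at z = 0. Lengths are in m, angles in degrees, forces in N, time in s.
With the tool pointing down it reaches from about 0.25 to 0.775 m from the base axis. Payload 8.9 kg.
Tool frame: the origin (TCP) lies at the very end of the fingers, on their centre line; the grasp point (between the pads) lies grasp_offset behind it (grasp_offset is the distance from the TCP to the grasp point, in m); x points along the fingers, z is the direction in which the jaws open and shut, and the axes are right-handed (so a half turn about x gives the same grasp; the last joint's range is limited). The gripper opens to 85 mm and grips with 20 to 120 N. Pads are 22 mm wide; open, the fingers measure 114 mm over their backs; the gripper's body (76 mm by 85 mm) begins 54 mm behind the grasp point. The pads swing forward as they close: fully open they stand 13 mm farther back than shut.
Start: joints at [-81.95, 16.656, -8.789, 64.555, 0, 82.019], TCP at [0.145, -0.505, 0.231] pointing down, gripper open.
Joint ranges: [-144.48, 144.48], [-52.06, 99.96], [-74.48, 78.29], [-112.23, 115.85], [-86.99, 84.42], [-180, 180]. Speed limits (degrees/s): [127.2, 127.2, 159.86, 180, 180, 180].

## Interface

Orientations are given as [roll, pitch, yaw] about the fixed x, y, z axes, in that order (R = Rz(yaw) Ry(pitch) Rx(roll)).
In Python, from plant import movep, move_l, set_joints, open_jaws, close_gripper, dwell, ik, get_image, Unreachable, job_done, read_t, read_joint_positions, read_joint_velocities, read_tau, read_tool_pos, read_ee_rot, read_ft_force, read_torque, read_gripper_width, grasp_offset gives the robot as it stands. Calls block until the motion is done:
- movep(position, orientation): joint-space move of the TCP to a pose.
- move_l(position, attitude=None, rate=0.15, contact_N=None): straight line of the TCP; attitude=None keeps the orientation; rate is the mean speed in m/s. With contact_N (N) it stops when the force on the tool has changed by that much, and returns True; else False.
- set_joints(angles): joint-space move.
- open_jaws() and close_gripper(grasp_force=None): open the fingers fully, or close them until they stop; grasp_force is the grip in N (None keeps the last).
- dwell(seconds).
- ik(position, orientation): joint angles nearest the present ones, or None.
- get_image(name): name is "side" or "top" or "wrist"; returns a dict with "frame" (480x640x3 uint8, red, green, blue), "range_z" (480x640 float32, m along the optical axis (not along the pixel's ray), 0 where there is no reading), "vfov" (degrees; the focal length in pixels is half the picture's height over the tangent of half this angle, whatever the lens; pixels are square), "cx", "cy" (the principal point, pixels), "k1" (the pictures are not rectified: a ray, as slopes to the right and down, at radius r is drawn at 1 + k1 r^2 times it, then the intrinsics apply), "xyz" and "rotation" of the camera in the world; the wrist camera has in their place "mount" (4x4, takes a point from camera to tool coordinates, whose origin is the TCP and whose axes are the tool frame's). Camera axes: x right, y down, z forward; pixel columns grow to the right and rows downward; lengths in m; the calibration is good to about 2 mm. A picture is of the moment at which its call begins: read the wrist's pose just before it.
A pose or a line that the arm cannot do raises Unreachable and nothing moves.
- job_done(): hands the job in, once; it reports no verdict.
Readings, each from a call of its own:
- read_t(): time.
- read_joint_positions(): joint angles.
- read_joint_velocities(): joint speeds.
- read_tau(): joint torques, N m.
- read_tool_pos(): TCP position.
- read_ee_rot(): TCP orientation.
- read_ft_force(): force on the tool from outside, world axes, zero at the start.
- read_torque(): the same for the moment, N m.
- read_gripper_width(): finger opening in m.
Only numpy, scipy, OpenCV 4.12 (cv2) and the standard library are available. Lean on these libraries where they do the work, as an engineer would, in place of code of your own. Each camera call takes 0.05 s, during which the arm holds its last target.

## Task

Take the filled, capped bottle that stands on the table in front of the labelling machine, stand it upright in the V of the holding fixture and let go of it. Then turn the black ball knob clockwise, seen from above, until the padded jaw has pushed the bottle home into the V and holds it there firmly, with about 12 newtons; never press the jaw on it with more than 24. Leave the other loose things where they are.

Things in the scene. Friction and masses are not known exactly. Their poses are not given: they have to be found in the camera images.
- bottle_centre (a point): Centre, half-way up, of the bottle to be clamped: filled, capped, no label, 0.33 kg, 166 mm tall, body 54 mm wide, cap 29 mm wide and 20 mm high on top (83 mm above this point at its top). z axis up along the bottle. It starts standing on the table, in front of the labelling machine.
- bottle_foot (a point): Centre of the underside of the same bottle, 83 mm below its centre.
- fixture: Fixed holding fixture. Origin: centre of the underside of its base plate, 250 x 110 x 12 mm; its x axis points from the knob towards the V. The V (two white plates at 90 degrees, 80 mm high, open towards the knob) is at x = +65 mm, the grey knob housing 66 x 70 x 90 mm at x = -75 mm. Between them the jaw, a rubber pad 38 mm wide and 48 mm high, slides in +x, square to the V.
- nest (a point): Point on top of the base plate (12 mm above the table) where the bottle's underside is centred when it is fully home against both plates of the V. The jaw starts 14 to 30 mm short of a bottle that is home (not measured), so there is room to set the bottle down 6 mm short of here, towards the knob. Axes as the fixture's.
- ball_centre (a point): Centre of the smooth black ball knob, 44 mm across, on a 12 mm steel stem, 145 mm above the table. It turns about the vertical; clockwise from above drives the jaw to the V 12 mm per radian, 1.4 to 2.7 rad to a firm hold. Turning takes 0.13 N m of friction plus 0.012 N m per newton of jaw force; the pad is sprung, 4 N per mm. Let go, it holds by itself up to about 11 N and eases back to that if tighter. Slippery: grip at this height with 30 N or more.
- cap_loose: Bystander: loose bottle cap, 29 mm wide, 17 mm high. Leave alone. Origin: centre of its underside.
- empty: Bystander: empty clear bottle without a cap, standing, 54 mm wide, 148 mm high. Leave alone. Origin: centre of its underside.
- core: Bystander: empty cardboard label core standing up, 44 mm wide, 48 mm high. Leave alone. Origin: centre of its underside.

How it is judged:
By the outcome, as a careful person would: the job done as asked, in the order asked, and still so for the second after the job is handed in, with the robot touching nothing.
It also fails if it takes over 72 s, if anything falls off the work surface, if the arm or the gripper's body presses on something with over 40 N, if the wrist force passes 120 N, or if a joint passes its speed limit or range.

## Working session

There is one attempt and no reset: what is moved stays moved. The work goes in short steps, each a Python script; the robot and the scene stay as the last script left them, time stands still between calls to the robot, and variables do not carry over. Pictures are saved under pics/ and viewed, and the job is handed in when it is done.

```bash
ls; mkdir -p pics
python3 - <<'E'
from plant import *
import cv2,numpy as np
print(read_t(),read_tool_pos(),read_ee_rot(),grasp_offset)
for n in ["side","top"]:
    d=get_image(n); cv2.imwrite(f"pics/{n}0.png",d["frame"][:,:,::-1])
    np.save(f"pics/{n}0.npy",d,allow_pickle=True)
    print(n,{k:v for k,v in d.items() if k not in("frame","range_z")},(d["range_z"]>0).mean())
E
```

```text
pics
0.0 [ 0.14491474 -0.50414118  0.23073177] [172.64749525  89.9248543   98.67795091] 0.0187
side {'vfov': 47.105267154938524, 'cx': 322.81834249437145, 'cy': 232.36490929037268, 'k1': 0.03746636835254911, 'xyz': array([0.12666694, 1.075334  , 0.89949576]), 'rotation': array([-128.8896457 ,   -1.27305326, -153.94204907])} 0.995927734375
top {'vfov': 45.40371472966375, 'cx': 317.981062080882, 'cy': 236.89294333367033, 'k1': 0.02431315786890399, 'xyz': array([0.48216636, 0.20035123, 1.53567979]), 'rotation': array([-177.30323055,   -0.61720665,  -88.50926881])} 0.995859375
```

View pics/side0.png

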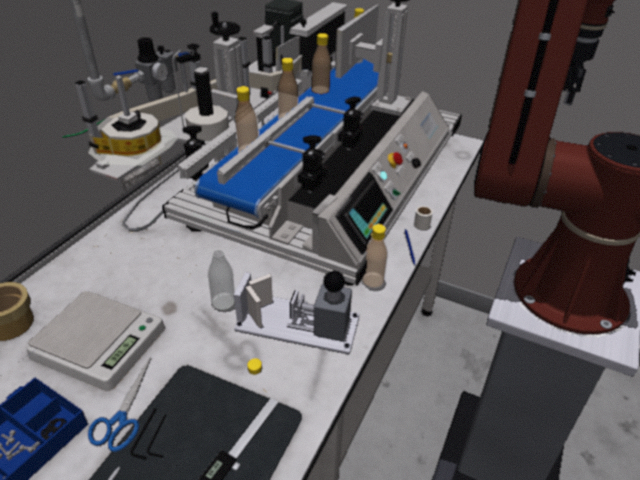

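View pics/top0.png

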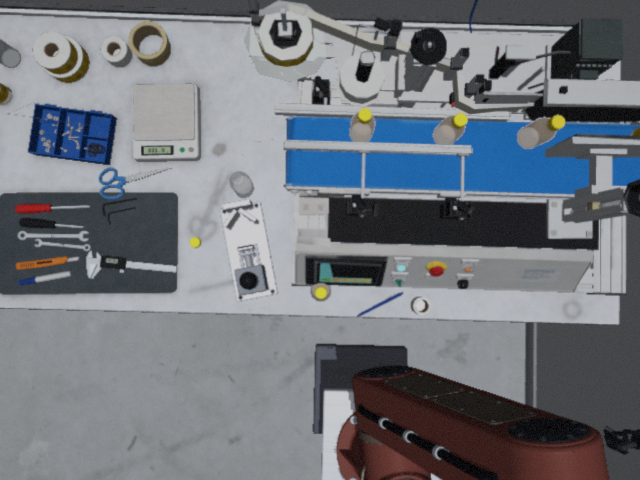

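The side view shows the bottle's cap at (379,231), the ball at (333,283), and the V at about (258,298). In the top view the cap is at (320,292), the ball at (249,281), and the fixture plate runs from about (240,205) to (255,300). Next I'll turn these pixels into positions.

```bash
cat > h.py <<'E'
import numpy as np,cv2
from scipy.spatial.transform import Rotation as R
def K(d):
    f=240/np.tan(np.radians(d["vfov"]/2)); return f,d["cx"],d["cy"],d["k1"]
def slopes(d,u,v):
    f,cx,cy,k=K(d); x=(np.asarray(u,float)-cx)/f; y=(np.asarray(v,float)-cy)/f
    xu,yu=x.copy(),y.copy()
    for _ in range(20):
        s=1+k*(xu**2+yu**2); xu,yu=x/s,y/s
    return xu,yu
def cam(d,T=None):
    if "mount" in d: M=T@np.asarray(d["mount"]); return M[:3,:3],M[:3,3]
    return R.from_euler("xyz",d["rotation"],degrees=True).as_matrix(),np.asarray(d["xyz"])
def ray(d,u,v,T=None):
    Rm,p=cam(d,T); x,y=slopes(d,u,v)
    return p,np.stack([x,y,np.ones_like(x)],-1)@Rm.T
def onplane(d,u,v,z,T=None):
    p,r=ray(d,u,v,T); return p+r*((z-p[2])/r[...,2])[...,None]
def cloud(d,T=None):
    v,u=np.mgrid[:480,:640]; p,r=ray(d,u,v,T); return p+r*d["range_z"][...,None]
def proj(d,P,T=None):
    Rm,p=cam(d,T); q=(np.asarray(P)-p)@Rm; f,cx,cy,k=K(d)
    x,y=q[...,0]/q[...,2],q[...,1]/q[...,2]; s=1+k*(x*x+y*y)
    return np.stack([cx+f*x*s,cy+f*y*s],-1)
def tri(rs):
    A=np.zeros((3,3));b=np.zeros(3)
    for p,r in rs:
        r=r/np.linalg.norm(r);M=np.eye(3)-np.outer(r,r);A+=M;b+=M@p
    return np.linalg.solve(A,b)
def blob(m,roi):
    c0,r0,c1,r1=roi; mm=np.zeros(m.shape,np.uint8); mm[r0:r1,c0:c1]=m[r0:r1,c0:c1]
    n,l,s,c=cv2.connectedComponentsWithStats(mm); i=1+np.argmax(s[1:,4]); return c[i],s[i],l==i
E
python3 - <<'E'
from h import *
t=np.load("pics/top0.npy",allow_pickle=True).item(); s=np.load("pics/side0.npy",allow_pickle=True).item()
print("table z",cloud(t)[160:200,200:215,2].mean(), cloud(s)[380:400,300:330,2].mean())
def yel(d): h=cv2.cvtColor(d["frame"],cv2.COLOR_RGB2HSV); return ((h[...,0]>18)&(h[...,0]<36)&(h[...,1]>150)&(h[...,2]>100)).astype(np.uint8)
def blk(d): return (d["frame"].max(2)<45).astype(np.uint8)
for n,d,f,rt,rs in [("cap",None,yel,(305,278,335,305),(365,220,392,243)),("loose",None,yel,(180,230,205,255),(240,355,270,380)),("ball",None,blk,(232,265,265,297),(318,265,350,296))]:
    a=blob(f(t),rt);b=blob(f(s),rs)
    X=tri([ray(t,*a[0]),ray(s,*b[0])]); print(n,a[0],a[1],b[0],b[1],X,"reproj",proj(t,X)-a[0],proj(s,X)-b[0])
    for d,c in((t,a),(s,b)): print("   cloud med",np.median(cloud(d)[c[2]],0))
for n,d,(x,y,w,h) in(("t",t,(170,150,180,160)),("s",s,(190,210,220,160))):
    cv2.imwrite(f"pics/{n}z.png",cv2.resize(d["frame"][y:y+h,x:x+w,::-1],None,fx=3.6,fy=3.6,interpolation=cv2.INTER_CUBIC))
E
```

```text
table z 0.0027394627338528516 0.0013889302100226191
cap [320.55555556 292.22222222] [316 287  11  12  99] [378.3190184 231.3006135] [371 224  14  16 163] [0.41403058 0.17721758 0.15275641] reproj [0.11287914 0.33783276] [-0.39379321 -0.01682341]
   cloud med [0.41582509 0.1769472  0.16545387]
   cloud med [0.40982081 0.18831679 0.16337451]
loose [194.79166667 242.        ] [190 238  10   9  72] [254.04347826 365.61490683] [248 359  13  15 161] [0.53178697 0.51239368 0.00710444] reproj [0.0972406  0.19917812] [-0.29788015 -0.02314272]
   cloud med [0.53194461 0.51037917 0.01618111]
   cloud med [0.52708298 0.51805883 0.01681767]
ball [248.12616822 280.35046729] [240 273  17  16 214] [334.30555556 281.48611111] [324 271  26  22 360] [0.43735655 0.35278129 0.14200827] reproj [0.1797709 0.474782 ] [-0.6204909  -0.04306582]
   cloud med [0.43961342 0.3510094  0.16106607]
   cloud med [0.43160604 0.36654555 0.15751265]
```

View pics/tz.png

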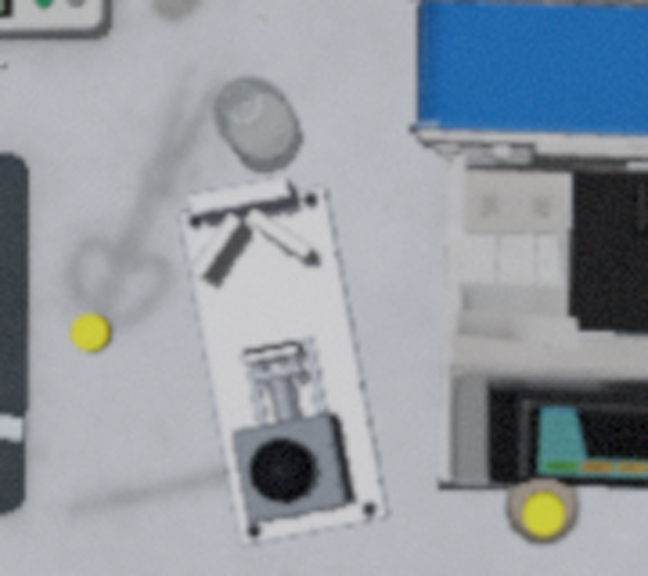

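View pics/sz.png

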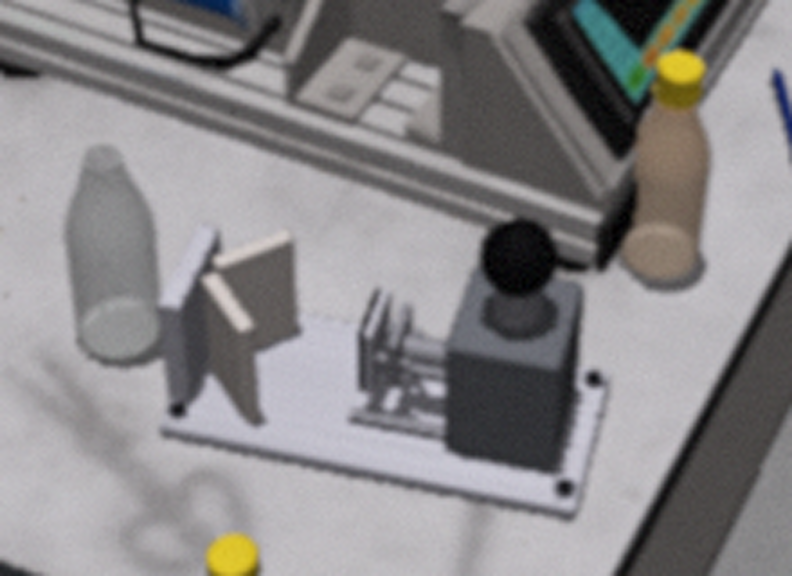

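Run:
```python
from h import *
from plant import ik,get_image
t=np.load("pics/top0.npy",allow_pickle=True).item(); s=np.load("pics/side0.npy",allow_pickle=True).item()
def o(d,pts,x0,y0,z): p=np.array(pts)/3.6+[x0,y0]-0.36; return onplane(d,p[:,0],p[:,1],z)
A=o(t,[(197,221),(311,200),(254,531),(370,509)],170,150,.012)
B=o(s,[(178,411),(565,488),(593,378)],190,210,.012)
print(A.round(4),"\n",B.round(4))
C=o(t,[(180,213),(327,187),(386,515),(245,542)],170,150,.012);print(C.round(4),C.mean(0),np.linalg.norm(np.diff(C,axis=0),axis=1))
x=(A[0]+A[1]-A[2]-A[3]);print("yaw",np.degrees(np.arctan2(x[1],x[0])),"mid",A.mean(0))
# heights of obstacles
for d in(t,s):
    P=cloud(d).reshape(-1,3)
    for nm,b in [("near bottle",(.38,.6,.05,.3)),("sector",(.3,.65,-.6,.1)),("ext",(.65,.8,-.6,.6))]:
        m=(P[:,0]>b[0])&(P[:,0]<b[1])&(P[:,1]>b[2])&(P[:,1]<b[3]); print(nm,np.percentile(P[m,2],[50,95,99.8]) if m.sum() else None)
P=cloud(t)
for r in range(240,310,6): print(r,P[r,320].round(3),P[r,345].round(3))
```

```text
[[0.6165 0.4364 0.012 ]
 [0.6344 0.3529 0.012 ]
 [0.3897 0.387  0.012 ]
 [0.4079 0.3025 0.012 ]] 
 [[0.6141 0.4372 0.012 ]
 [0.3876 0.386  0.012 ]
 [0.4069 0.3015 0.012 ]]
[[0.6221 0.4491 0.012 ]
 [0.6444 0.3414 0.012 ]
 [0.4038 0.2907 0.012 ]
 [0.3815 0.3933 0.012 ]] [0.51295682 0.36859775 0.012     ] [0.11000683 0.2458585  0.1050349 ]
yaw 12.409553424783901 mid [0.51213951 0.36968733 0.012     ]
near bottle [0.15080588 1.53567979 1.53567979]
sector [0.15036166 0.29076092 0.47569371]
ext [0.20822655 0.34243545 0.3839226 ]
near bottle [0.08826475 0.19631454 0.25304583]
sector [0.00263857 0.28914978 0.43905351]
ext [0.20058475 0.34020165 0.38012547]
240 [0.538 0.183 0.2  ] [0.542 0.122 0.151]
246 [0.524 0.182 0.199] [0.526 0.124 0.192]
252 [0.51  0.182 0.195] [0.512 0.123 0.191]
258 [0.497 0.181 0.19 ] [0.482 0.2   1.536]
264 [0.482 0.181 0.178] [0.484 0.122 0.175]
270 [0.468 0.18  0.154] [0.47  0.121 0.161]
276 [0.453 0.18  0.141] [0.455 0.119 0.14 ]
282 [0.438 0.179 0.117] [0.44  0.118 0.128]
288 [0.425 0.179 0.167] [ 0.42  0.11 -0.  ]
294 [0.411 0.179 0.168] [ 0.404  0.109 -0.004]
300 [0.393 0.178 0.108] [0.389 0.109 0.002]
306 [0.371 0.176 0.009] [0.373 0.109 0.003]
```

```bash
cat >> h.py <<'E'
def down(a):
    a=np.radians(a); x=np.array([0,0,-1.]); z=np.array([np.cos(a),np.sin(a),0]); y=np.cross(z,x)
    return R.from_matrix(np.stack([x,y,z],1)).as_euler("xyz",degrees=True)
def Tnow():
    from plant import read_tool_pos,read_ee_rot
    T=np.eye(4);T[:3,:3]=R.from_euler("xyz",read_ee_rot(),degrees=True).as_matrix();T[:3,3]=read_tool_pos();return T
E
python3 - <<'E'
from h import *
from plant import *
print(np.asarray(get_image("wrist")["mount"]).round(3), Tnow().round(3))
for a in (102.4,-77.6):
    for p in [(.145,-.505,.45),(.47,.36,.38),(.414,.177,.137),(.437,.353,.2),(.437,.353,.127),(.57,.38,.15)]:
        print(a,p,ik(p,down(a)))
E
```

```text
[[-0.    -0.264  0.965 -0.143]
 [ 0.    -0.965 -0.264  0.067]
 [ 1.    -0.     0.     0.001]
 [ 0.     0.     0.     1.   ]] [[-0.     0.961  0.276  0.145]
 [ 0.001  0.276 -0.961 -0.504]
 [-1.     0.    -0.001  0.231]
 [ 0.     0.     0.     1.   ]]
102.4 (0.145, -0.505, 0.45) [-81.95524051  16.55409365  23.63189493  97.07780128   0.
 -94.35524051]
102.4 (0.47, 0.36, 0.38) [30.37747834 23.31195132 22.94316106 89.63120974  0.         17.97747834]
102.4 (0.414, 0.177, 0.137) [ 13.83068177  13.35604744 -28.64700232  47.99695024   0.
   1.43068177]
102.4 (0.437, 0.353, 0.2) [31.47429594 21.70689403 -6.29180228 62.00130369  0.         19.07429594]
102.4 (0.437, 0.353, 0.127) [ 31.47429594  25.0547964  -12.79967131  52.14553229   0.
  19.07429594]
102.4 (0.57, 0.38, 0.15) [27.58137908 37.06635424 11.66983043 64.60347619  0.         15.18137908]
-77.6 (0.145, -0.505, 0.45) [-8.19552405e+01  1.65540937e+01  2.36318949e+01  9.70778013e+01
  2.54444375e-14  8.56447595e+01]
-77.6 (0.47, 0.36, 0.38) [  30.37747834   23.31195132   22.94316106   89.63120974    0.
 -162.02252166]
-77.6 (0.414, 0.177, 0.137) [  13.83068177   13.35604744  -28.64700232   47.99695024    0.
 -178.56931823]
-77.6 (0.437, 0.353, 0.2) [  31.47429594   21.70689403   -6.29180228   62.00130369    0.
 -160.92570406]
-77.6 (0.437, 0.353, 0.127) [  31.47429594   25.0547964   -12.79967131   52.14553229    0.
 -160.92570406]
-77.6 (0.57, 0.38, 0.15) [  27.58137908   37.06635424   11.66983043   64.60347619    0.
 -164.81862092]<sys>:0: UserWarning: Gimbal lock detected. Setting third angle to zero since it is not possible to uniquely determine all angles.
```

```bash
python3 - 2>/dev/null <<'E'
from h import *
from plant import *
move_l([.145,-.505,.42],rate=.3)
movep([.46,.355,.38],down(102.4))
dwell(.2)
T=Tnow(); d=get_image("wrist"); d["T"]=T; np.save("pics/w1.npy",d,allow_pickle=True)
cv2.imwrite("pics/w1.png",d["frame"][:,:,::-1]); print(T.round(4),read_t(),d["vfov"],read_ft_force(),read_torque())
E
```

```text
[[ 0.     -0.9768 -0.214   0.4603]
 [ 0.     -0.214   0.9768  0.3547]
 [-1.     -0.      0.      0.38  ]
 [ 0.      0.      0.      1.    ]] 4.3833 59.467939108218815 [-0.51942172 -0.65457194  0.20404892] [ 0.0707449  -0.02728751  0.01858524]
```

View pics/w1.png

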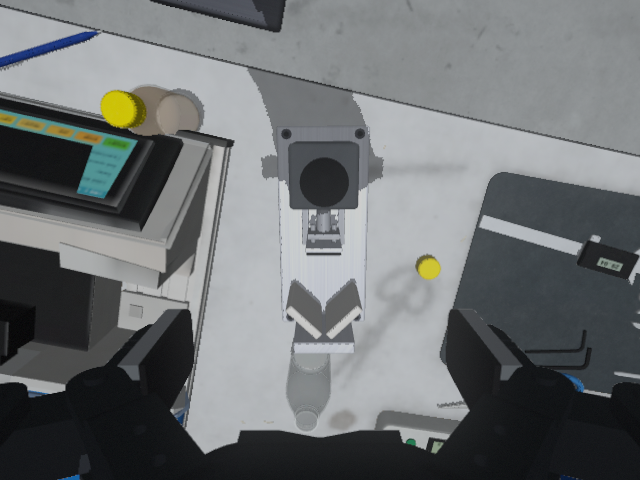

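The wrist view shows the ball at (325,182), the bottle cap at (123,109), and the V with its top edges around (303,322) and (343,320). The jaw is at about (323,250). I'll zoom in to find the V's inner edges.

Run:
```python
from h import *
d=np.load("pics/w1.npy",allow_pickle=True).item(); T=d["T"]
f=d["frame"][:,:,::-1]
cv2.imwrite("pics/w1z.png",cv2.resize(f[230:360,265:385],None,fx=4.6,fy=4.6,interpolation=cv2.INTER_CUBIC))
h=cv2.cvtColor(d["frame"],cv2.COLOR_RGB2HSV)
yel=((h[...,0]>18)&(h[...,0]<36)&(h[...,1]>150)&(h[...,2]>100)).astype(np.uint8)
P=cloud(d,T)
a=blob(yel,(90,80,150,135)); print("cap",a[0],a[1],np.median(P[a[2]],0), onplane(d,*a[0],.158,T))
top=a[2]&(P[...,2]>.160); print("captop mean",P[top].mean(0))
blk=(d["frame"].max(2)<50).astype(np.uint8); b=blob(blk,(290,150,360,206)); print("ball",b[0],b[1],onplane(d,*b[0],.145,T))
c=blob(yel,(410,250,445,285)); print("loose",onplane(d,*c[0],.010,T))
# plates: points at z~0.092 near V in fixture frame
y=np.radians(12.4); Rf=np.array([[np.cos(y),np.sin(y)],[-np.sin(y),np.cos(y)]])
Q=(P[...,:2]-[.5115,.3695])@Rf.T
m=(abs(Q[...,0]-.07)<.07)&(abs(Q[...,1])<.06)&(P[...,2]>.05)&(P[...,2]<.11)
print("plate z",np.percentile(P[m][:,2],[50,90,97,99]))
j=(abs(Q[...,0]+.02)<.03)&(abs(Q[...,1])<.03)&(P[...,2]>.04)&(P[...,2]<.09); print("jaw fx max",np.percentile(Q[j][:,0],[50,95,99]))
```

```text
cap [118.64078578 108.57811038] [ 101   90   37   38 1069] [0.41415381 0.17911215 0.16574501] [0.41462565 0.17554583 0.158     ]
captop mean [0.41411337 0.17946582 0.1666609 ]
ball [323.82719393 181.68580715] [ 300  158   49   48 1846] [0.43777651 0.35310111 0.145     ]
loose [0.53168386 0.51289044 0.01      ]
plate z [0.08333992 0.09260887 0.09325444 0.09363395]
jaw fx max [-0.00810837  0.00824506  0.00950457]
```

View pics/w1z.png

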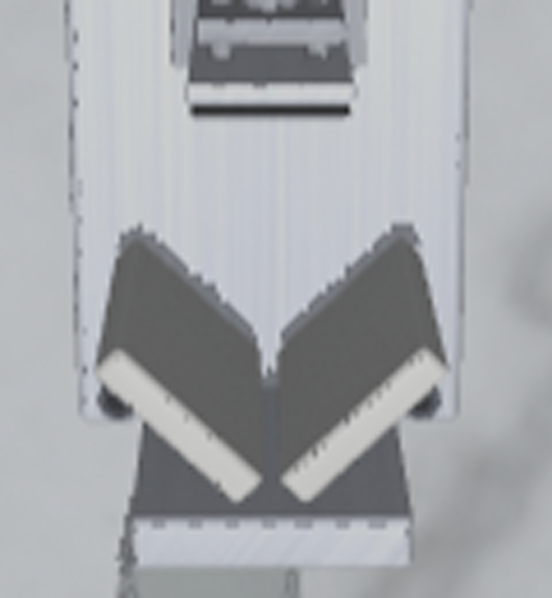

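Run:
```python
from h import *
d=np.load("pics/w1.npy",allow_pickle=True).item(); T=d["T"]
p=np.array([(120,347),(262,477),(425,347),(282,480),(192,113),(350,113)])/4.6+[265,230]-.4
W=onplane(d,p[:,0],p[:,1],.092,T)[:,:2]
y=np.radians(12.4); Rf=np.array([[np.cos(y),np.sin(y)],[-np.sin(y),np.cos(y)]]); c=np.array([.5115,.3695])
F=(W-c)@Rf.T*1000; print(F.round(1))
def line(a,b):
    t=(b-a)/np.linalg.norm(b-a); n=np.array([t[1],-t[0]]); n=n*np.sign(n[0])*-1  # toward knob
    return n,n@a,np.degrees(np.arctan2(*t[::-1]))
n1,k1,a1=line(F[0],F[1]);n2,k2,a2=line(F[2],F[3]);print("angles",a1,a2)
A=np.array([n1,n2]); ap=np.linalg.solve(A,[k1,k2]); ns=np.linalg.solve(A,[k1+27,k2+27]); print("apex",ap,"nest",ns,"world",c+ (ns/1000)@Rf, "set", c+((ns-[6,0])/1000)@Rf)
b=(np.array([[.4378,.3531],[.4374,.3528]])-c)@Rf.T*1000; print("ball in fix",b)
```

```text
[[ 66.2 -36. ]
 [100.4  -1.9]
 [ 66.2  37.2]
 [101.2   3. ]
 [  7.6 -18.2]
 [  7.7  18.5]]
angles 44.90302535955956 -44.35210079035915
apex [103.26548293   0.98521619] nest [64.83151742  0.80043487] world [0.57464726 0.38420338] set [0.56878723 0.38291497]
ball in fix [[-75.50240628  -0.19143175]
 [-75.95749579  -0.39853931]]
```

```bash
python3 - 2>/dev/null <<'E'
from h import *
from plant import *
B=[.4143,.178]
movep([*B,.27],down(90))
f0=read_ft_force()
print(move_l([*B,.136],rate=.1,contact_N=8), read_tool_pos(), read_ft_force()-f0)
close_gripper(40); dwell(.2)
print("w",read_gripper_width(),read_tool_pos(),read_ft_force()-f0)
move_l([*B,.30],rate=.12); dwell(.3)
print("w",read_gripper_width(),read_ft_force()-f0,read_torque(),read_t())
for n in["side","wrist"]:
    d=get_image(n); cv2.imwrite(f"pics/{n}2.png",d["frame"][:,:,::-1])
    d["T"]=Tnow(); np.save(f"pics/{n}2.npy",d,allow_pickle=True)
E
```

```text
False [0.41469359 0.17810375 0.13644614] [ 0.18271215 -0.68673649 -0.26672515]
w 0.028277331367117017 [0.41452567 0.17796742 0.13626551] [-0.97731655 -1.11881619  4.9319866 ]
w 0.02800813090234516 [-0.13686319  0.83271581 -3.69942922] [0.01073126 0.09811426 0.03604077] 9.3083
```

View pics/side2.png

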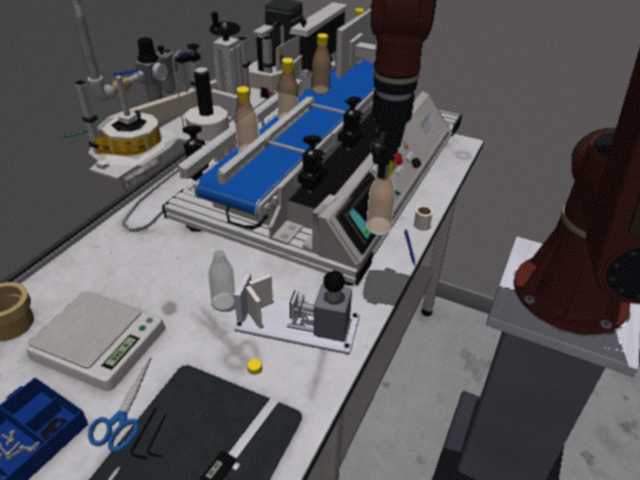

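View pics/wrist2.png

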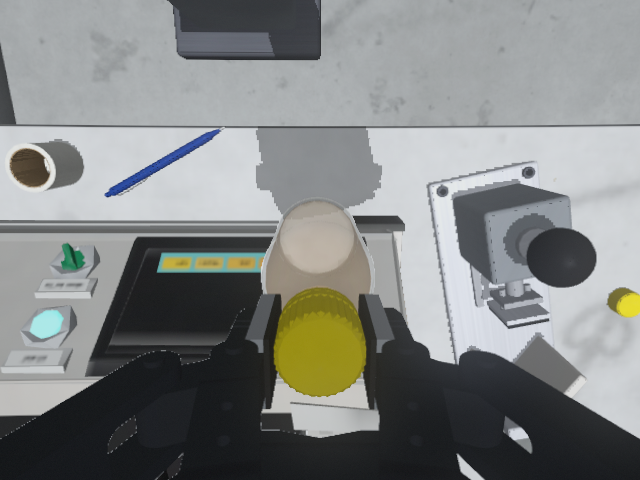

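Run:
```python
from h import *
d=np.load("pics/wrist2.npy",allow_pickle=True).item(); T=d["T"]
h=cv2.cvtColor(d["frame"],cv2.COLOR_RGB2HSV)
yel=((h[...,0]>18)&(h[...,0]<36)&(h[...,1]>150)&(h[...,2]>60)).astype(np.uint8)
a=blob(yel,(265,270,375,405)); P=cloud(d,T)
print("cap",a[1],P[a[2]].mean(0),"top",np.percentile(P[a[2]][:,2],[90,98]))
tp=a[2]&(P[...,2]>np.percentile(P[a[2]][:,2],98)-.004); q=P[tp]; print("captop",(q.min(0)+q.max(0))/2,q.mean(0))
print("foot",onplane(d,317.,237.,T[2,3]+.0299-.166,T),"expected proj",proj(d,[T[0,3],T[1,3],T[2,3]-.136],T), T[:3,3])
```

```text
cap [ 273  288   93  109 8044] [0.41068467 0.17751282 0.32702416] top [0.3299593  0.33049908]
captop [0.38860455 0.1775497  0.38475051] [0.41290472 0.17761064 0.32961245]
foot [0.41837164 0.17576223 0.16384677] expected proj [320.26496025 231.20136059] [0.41427154 0.17799524 0.29994677]
```

```bash
python3 - 2>/dev/null <<'E'
from h import *
from plant import *
y=np.radians(12.4); ex=np.array([np.cos(y),np.sin(y)]); ey=np.array([-ex[1],ex[0]])
S=np.array([.5115,.3695])+.059*ex+.0002*ey; print(S)
move_l([.4143,.178,.33],rate=.15)
move_l([*S,.33],down(102.4),rate=.15)
move_l([*S,.165],rate=.12); dwell(.2)
f0=read_ft_force()
for n in["side","wrist"]:
    d=get_image(n); d["T"]=Tnow(); cv2.imwrite(f"pics/{n}3.png",d["frame"][:,:,::-1]); np.save(f"pics/{n}3.npy",d,allow_pickle=True)
print(read_tool_pos(),f0,read_t())
E
python3 - <<'E'
import cv2
a=cv2.imread("pics/side3.png")[190:360,190:400]; cv2.imwrite("pics/side3z.png",cv2.resize(a,None,fx=3.5,fy=3.5,interpolation=2))
E
```

```text
[0.56908072 0.38236472]
[0.56919414 0.38240987 0.16524511] [ 0.20063088 -0.38101042 -3.31241077] 13.4417
```

View pics/side3z.png

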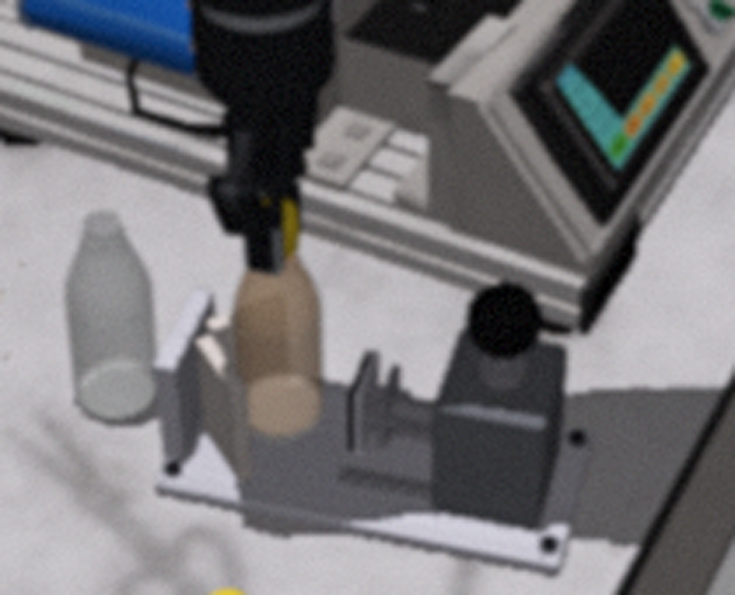

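View pics/wrist3.png

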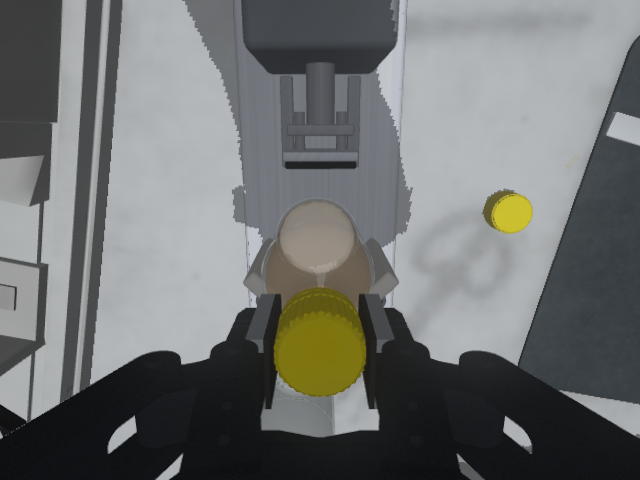

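The bottle hangs upright in the V, with a clear gap of about 40 px between the jaw pad's front at (320,165) and the foot disc at (317,237). It is centred between the plates, so I'll set it down.

```bash
python3 - 2>/dev/null <<'E'
from h import *
from plant import *
S=np.array([.56908072,.38236472])
f0=read_ft_force()
print("contact",move_l([*S,.1455],rate=.03,contact_N=3), read_tool_pos(), read_ft_force()-f0, read_t())
if read_tool_pos()[2]<.152:
    open_jaws(); dwell(.2)
    print("w",read_gripper_width(),read_ft_force())
    move_l([*S,.26],rate=.15)
    B=np.array([.4376,.353]); move_l([*(S*.35+B*.65),.30],rate=.2)
    for n in["side","wrist"]:
        d=get_image(n); d["T"]=Tnow(); cv2.imwrite(f"pics/{n}4.png",d["frame"][:,:,::-1]); np.save(f"pics/{n}4.npy",d,allow_pickle=True)
print(read_t())
E
python3 - <<'E'
import cv2
a=cv2.imread("pics/side4.png")[190:360,190:400]; cv2.imwrite("pics/side4z.png",cv2.resize(a,None,fx=3.5,fy=3.5,interpolation=2))
E
```

```text
contact True [0.56904637 0.38186158 0.14822071] [-0.3120781  -1.7959049   7.72469331] 13.9917
w 0.08566531273414861 [0.08783107 0.30592005 0.5447392 ]
16.4167
```

View pics/side4z.png

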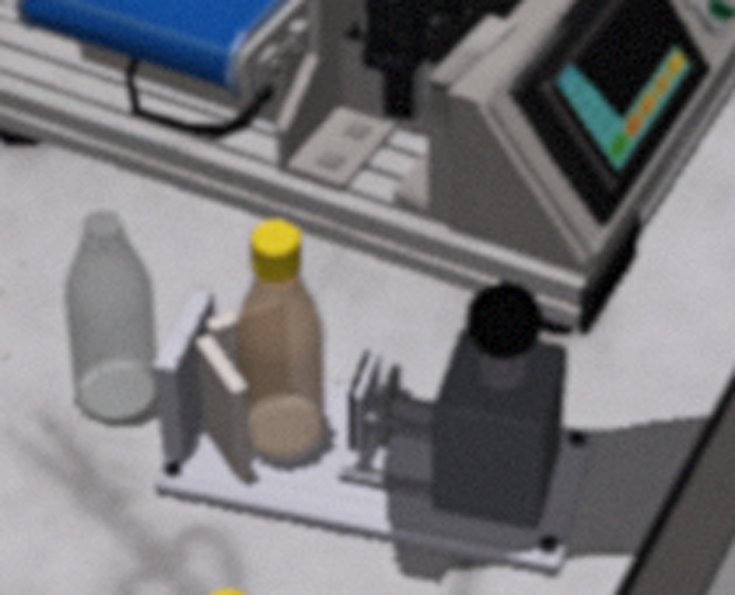

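View pics/wrist4.png

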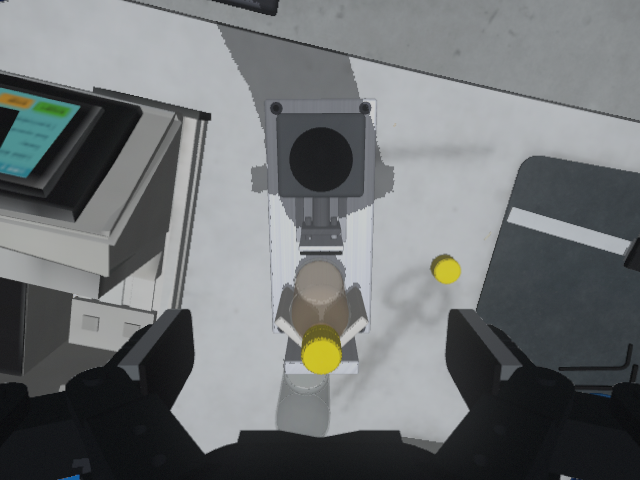

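The bottle stands released in the V: cap at (321,350), foot disc (319,283), and a gap to the jaw front at (321,250). The two bystanders in this view, the empty bottle and the loose cap, look undisturbed. Next is the ball.

```bash
python3 - 2>/dev/null <<'E'
from h import *
from plant import *
B=[.4376,.353]
q=ik([*B,.24],down(181)); q=np.array(q); print(q.round(1))
q[5]=(q[5]+180)%360-180
set_joints(q); 
print(move_l([*B,.124],rate=.12,contact_N=10),read_tool_pos(),read_joint_positions().round(2))
f0=read_ft_force();t0=read_torque()
close_gripper(80); dwell(.2)
print("w",read_gripper_width(),"df",(read_ft_force()-f0).round(2),"dT",(read_torque()-t0).round(3),t0.round(3))
print(read_t())
q=np.array(read_joint_positions()); np.save("q0.npy",q); np.save("t0.npy",t0); np.save("f0.npy",f0)
for k in range(5):
    q[5]+=8; set_joints(q)
    print(k,read_joint_positions()[5].round(2),(read_torque()-t0).round(3),(read_ft_force()-f0).round(1),read_tau()[5].round(3),read_t())
E
```

```text
[ 31.4  20.5  -2.   67.5   0.  -59.6]
False [0.43809335 0.35330416 0.12469064] [ 31.44  25.23 -12.9   51.8    0.   -59.55]
w 0.04090604740177332 df [-0.25 -1.62  5.93] dT [-0.267 -0.012  0.028] [ 0.044  0.038 -0.032]
19.45
0 -51.74 [-0.172  0.069 -0.087] [-0.8 -1.   0.3] 0.624 19.7083
1 -43.9 [-0.153  0.202 -0.086] [-1.6 -1.4  1.2] 0.583 19.9667
2 -35.97 [-0.108  0.43  -0.146] [-3.  -1.5  1.3] 0.565 20.225
3 -27.99 [-0.064  0.748 -0.045] [-4.2 -0.   3.7] 0.557 20.4833
4 -20.04 [-0.031  0.894 -0.109] [-5.  -0.   3.2] 0.423 20.7417
```

```bash
python3 - 2>/dev/null <<'E'
from h import *
from plant import *
for n in["side"]:
    d=get_image(n); d["T"]=Tnow(); cv2.imwrite(f"pics/{n}5.png",d["frame"][:,:,::-1]); np.save(f"pics/{n}5.npy",d,allow_pickle=True)
print(read_tool_pos(),read_torque()-np.load("t0.npy"),read_ft_force()-np.load("f0.npy"))
a=cv2.imread("pics/side4.png")[220:350,220:370];b=cv2.imread("pics/side5.png")[220:350,220:370]
cv2.imwrite("pics/c5.png",cv2.resize(np.hstack([a,b]),None,fx=2.6,fy=4*.65,interpolation=2))
E
```

```text
[0.43775471 0.3532585  0.12492259] [ 0.0275567   0.92366645 -0.07328541] [-5.19077347  0.6884396   4.20318685]
```

View pics/c5.png

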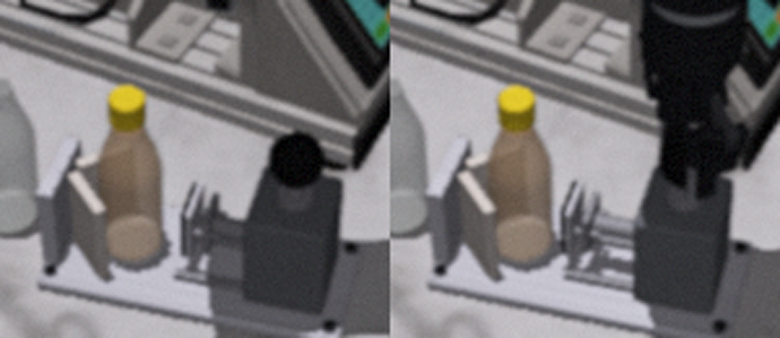

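```bash
python3 - 2>/dev/null <<'E'
from h import *
from plant import *
t0=np.load("t0.npy");q0=np.load("q0.npy");f0=np.load("f0.npy")
q=q0.copy(); q[5]=q0[5]+40
for k in range(8):
    q[5]+=1; set_joints(q); a=read_torque()-t0; ta=read_tau()[5]
    print(q[5]-q0[5],(read_joint_positions()[5]-q0[5]).round(2),a.round(3),ta.round(3),read_joint_velocities()[5].round(2),read_t(), end=" | ")
    if k%2: dwell(.1); print((read_torque()-t0)[2].round(3),read_tau()[5].round(3))
    else: print()
E
```

```text
41.0 40.47 [-0.027  0.926 -0.078] -0.074 -0.2 21.0417 | 
42.0 41.47 [ 0.006  0.948 -0.075] -0.074 -0.1 21.2917 | -0.086 -0.124
43.0 42.47 [ 0.003  0.912 -0.136] -0.074 -0.16 21.6417 | 
44.0 43.47 [-0.008  0.989 -0.115] -0.074 -0.18 21.8917 | -0.124 -0.124
45.0 44.47 [ 0.047  0.91  -0.085] -0.074 -0.15 22.2417 | 
46.0 45.47 [ 0.026  0.914 -0.085] -0.074 -0.15 22.4917 | -0.046 -0.124
47.0 46.47 [-0.025  0.976 -0.097] -0.074 -0.03 22.8417 | 
48.0 47.47 [ 0.027  0.966 -0.053] -0.074 -0.22 23.0917 | -0.066 -0.124
```

```bash
cat > turn.py <<'E'
from h import *
from plant import *
t0=np.load("t0.npy");q0=np.load("q0.npy");f0=np.load("f0.npy")
def turn(th):
    q=q0.copy(); q[5]+=th; set_joints(q); a=read_torque()-t0
    L=[]
    for _ in range(4): dwell(.03); L.append(np.r_[read_torque()-t0,read_ft_force()-f0,read_tau()[5]])
    L=np.mean(L,0); print(th,"end",a[2].round(3),"Tz",L[2].round(3),"F",L[3:6].round(1),"tau6",L[6].round(3),"w",round(read_gripper_width(),5),"t",read_t()); return L
def snap(k):
    d=get_image("side"); cv2.imwrite(f"pics/side{k}.png",d["frame"][:,:,::-1])
    a=cv2.imread("pics/side4.png")[220:350,220:370];b=d["frame"][220:350,220:370,::-1]
    cv2.imwrite(f"pics/c{k}.png",cv2.resize(np.hstack([a,b]),None,fx=2.6,fy=2.6,interpolation=2))
E
python3 - 2>/dev/null <<'E'
from turn import *
for th in (54,60,63,66,69,72): 
    L=turn(th)
    if L[2]>.0: break
snap(6)
E
```

```text
54 end -0.076 Tz -0.103 F [-5.8  0.6  4.4] tau6 -0.064 w 0.04118 t 23.575
60 end -0.076 Tz -0.109 F [-5.6  0.9  4.3] tau6 -0.064 w 0.0411 t 23.9583
63 end -0.147 Tz -0.131 F [-6.   1.2  4.4] tau6 -0.096 w 0.04086 t 24.3417
66 end -0.078 Tz -0.109 F [-6.1  1.5  4.4] tau6 -0.096 w 0.04157 t 24.725
69 end -0.111 Tz -0.103 F [-5.9  1.6  4.4] tau6 -0.097 w 0.041 t 25.1083
72 end -0.066 Tz -0.091 F [-6.1  1.9  4.9] tau6 -0.097 w 0.04095 t 25.4917
```

View pics/c6.png

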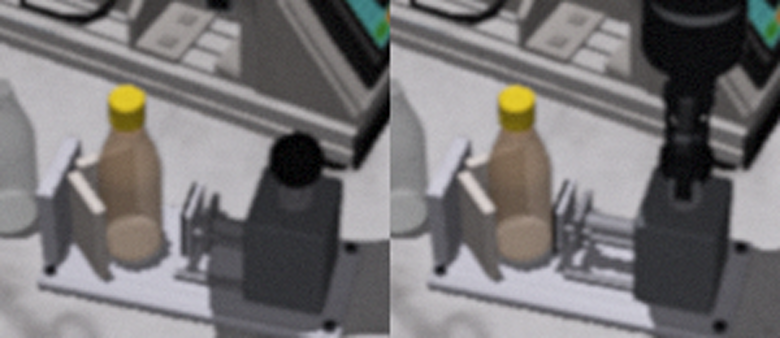

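The jaw front, at (563,215) in the right panel, is now close to the bottle at (550,190), and the bottle hasn't moved. I'll keep turning.

```bash
python3 - 2>/dev/null <<'E'
from turn import *
for th in range(76,125,3): 
    L=turn(th)
    if L[2]>-.055: break
snap(7)
E
```

```text
76 end -0.071 Tz -0.107 F [-5.9  2.2  4.1] tau6 -0.086 w 0.04098 t 25.925
79 end -0.127 Tz -0.09 F [-6.2  1.6  4.2] tau6 -0.097 w 0.04111 t 26.3083
82 end -0.095 Tz -0.097 F [-6.1  1.8  4. ] tau6 -0.097 w 0.04109 t 26.6917
85 end -0.115 Tz -0.111 F [-6.4  2.5  4.1] tau6 -0.097 w 0.04138 t 27.075
88 end -0.039 Tz -0.094 F [-6.1  2.5  4.6] tau6 -0.097 w 0.04121 t 27.4583
91 end -0.058 Tz -0.091 F [-5.7  2.8  4.1] tau6 -0.097 w 0.04106 t 27.8417
94 end -0.091 Tz -0.078 F [-6.1  2.8  4. ] tau6 -0.097 w 0.04111 t 28.225
97 end -0.079 Tz -0.079 F [-6.4  3.   3.8] tau6 -0.097 w 0.04102 t 28.6083
100 end -0.077 Tz -0.098 F [-6.1  3.3  3.8] tau6 -0.098 w 0.04105 t 28.9917
103 end -0.063 Tz -0.081 F [-6.2  3.4  3.9] tau6 -0.09 w 0.04064 t 29.375
106 end -0.087 Tz -0.078 F [-5.6  3.1  3.9] tau6 -0.084 w 0.04089 t 29.7583
109 end -0.081 Tz -0.093 F [-6.   3.7  3.8] tau6 -0.083 w 0.04135 t 30.1417
112 end -0.136 Tz -0.091 F [-5.6  3.9  3.8] tau6 -0.087 w 0.04095 t 30.525
115 end -0.128 Tz -0.068 F [-5.6  3.9  3.1] tau6 -0.087 w 0.04106 t 30.9083
118 end -0.118 Tz -0.076 F [-5.7  3.8  3.3] tau6 -0.077 w 0.04104 t 31.2917
121 end -0.048 Tz -0.048 F [-5.6  3.7  3.3] tau6 -0.055 w 0.04152 t 31.675
```

View pics/c7.png

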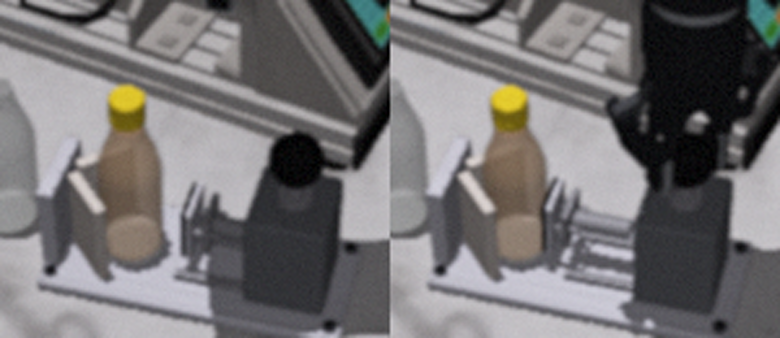

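```bash
python3 - 2>/dev/null <<'E'
from turn import *
for th in range(123,134,2): 
    L=turn(th)
    if L[6]>.03 or L[2]>.02: break
E
```

```text
123 end -0.023 Tz -0.051 F [-5.5  4.2  3.3] tau6 -0.049 w 0.04084 t 32.1083
125 end 0.012 Tz -0.034 F [-5.9  3.9  3.1] tau6 -0.033 w 0.04125 t 32.4917
127 end 0.028 Tz 0.022 F [-4.9  4.3  2.6] tau6 -0.016 w 0.04073 t 32.875
```

```bash
python3 - 2>/dev/null <<'E'
from turn import *
for th in (129,131,133): 
    L=turn(th)
    if L[6]>.045: break
E
```

```text
129 end -0.029 Tz 0.002 F [-5.4  4.7  2.3] tau6 0.002 w 0.04089 t 33.2583
131 end 0.002 Tz 0.044 F [-5.2  4.7  3.1] tau6 0.019 w 0.04115 t 33.6417
133 end 0.031 Tz 0.058 F [-5.7  4.4  3. ] tau6 0.036 w 0.04125 t 34.025
```

```bash
python3 - 2>/dev/null <<'E'
from turn import *
L=turn(134); dwell(.3)
open_jaws(); dwell(.2); p=read_tool_pos(); print(read_gripper_width(),p,read_ft_force(),read_torque())
move_l([p[0],p[1],.28],rate=.12)
q=ik([.38,.30,.40],down(102.4)); set_joints(q); dwell(.2)
snap(8)
for n in["top","side","wrist"]:
    d=get_image(n); d["T"]=Tnow(); cv2.imwrite(f"pics/{n}9.png",d["frame"][:,:,::-1]); np.save(f"pics/{n}9.npy",d,allow_pickle=True)
print(read_t(),read_joint_positions().round(1))
s=d0=np.load("pics/side9.npy",allow_pickle=True).item();t=np.load("pics/wrist9.npy",allow_pickle=True).item()
def yel(d): h=cv2.cvtColor(d["frame"],cv2.COLOR_RGB2HSV); return ((h[...,0]>18)&(h[...,0]<36)&(h[...,1]>150)&(h[...,2]>100)).astype(np.uint8)
b=blob(yel(s),(220,200,270,290));print(b[0],b[1],"side cap on z=.168",onplane(s,*b[0],.168))
E
```

```text
134 end 0.078 Tz 0.058 F [-4.9  4.6  3.1] tau6 0.034 w 0.04108 t 34.4083
0.08551068705689395 [0.43816238 0.3531533  0.12489084] [ 0.00119746  0.08539354 -0.15416518] [-0.04031328 -0.02108939 -0.03386564]
38.2 [29.6 10.3  7.9 87.6  0.  17.2]
[264.51351351 260.83108108] [259 253  11  17 148] side cap on z=.168 [0.57348045 0.38760639 0.168     ]
```

View pics/c8.png

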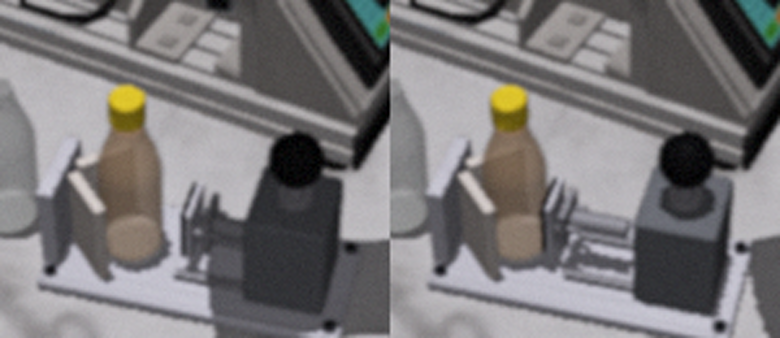

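View pics/wrist9.png

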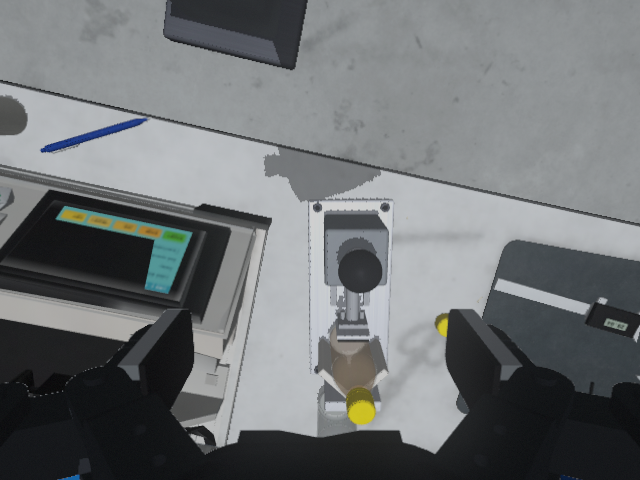

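View pics/side9.png

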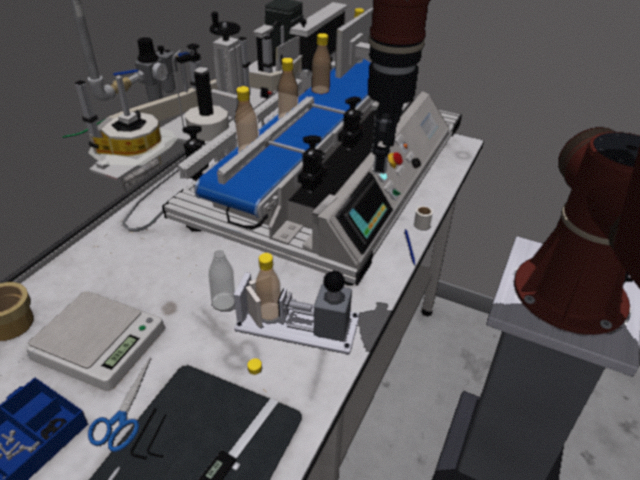

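```bash
python3 - 2>/dev/null <<'E'
from h import *
L=lambda n:np.load(f"pics/{n}.npy",allow_pickle=True).item()
def yel(d): h=cv2.cvtColor(d["frame"],cv2.COLOR_RGB2HSV); return ((h[...,0]>18)&(h[...,0]<36)&(h[...,1]>150)&(h[...,2]>100)).astype(np.uint8)
s0,s4,s9,t0,t9=[L(n) for n in("side0","side4","side9","top0","top9")]
P=[onplane(d,*blob(yel(d),(220,200,290,290))[0],.168) for d in(s4,s9)]; D=(P[1]-P[0])[:2]; y=np.radians(12.4)
print("shift fx,fy mm",1000*(D@[np.cos(y),np.sin(y)]),1000*(D@[-np.sin(y),np.cos(y)]))
for n,r in[("loose",(240,350,270,380))]: print(n,blob(yel(s0),r)[0],blob(yel(s9),r)[0])
for n,(x,y0,w,h) in{"empty":(205,245,30,65),"core":(412,200,24,32)}.items():
    tpl=s0["frame"][y0:y0+h,x:x+w]; S=s9["frame"][y0-8:y0+h+8,x-8:x+w+8]; m=cv2.matchTemplate(S,tpl,cv2.TM_CCOEFF_NORMED); print(n,cv2.minMaxLoc(m)[1],cv2.minMaxLoc(m)[3],"(8,8 = unmoved)")
a=blob(yel(t9),(200,190,270,260)); print("top cap",a[0],a[1],onplane(t9,*a[0],.168+.0))
cv2.imwrite("pics/t9z.png",cv2.resize(t9["frame"][170:310,190:310,::-1],None,fx=4,fy=4,interpolation=2))
E
```

```text
shift fx,fy mm 5.934545522778732 0.5055276978790395
loose [254.04347826 365.61490683] [254.05660377 365.55345912]
empty 0.9769498109817505 (8, 8) (8,8 = unmoved)
core 0.998184084892273 (8, 8) (8,8 = unmoved)
top cap [235.22641509 223.16981132] [230 218  12  11 106] [0.57446698 0.38542479 0.168     ]
```

View pics/t9z.png

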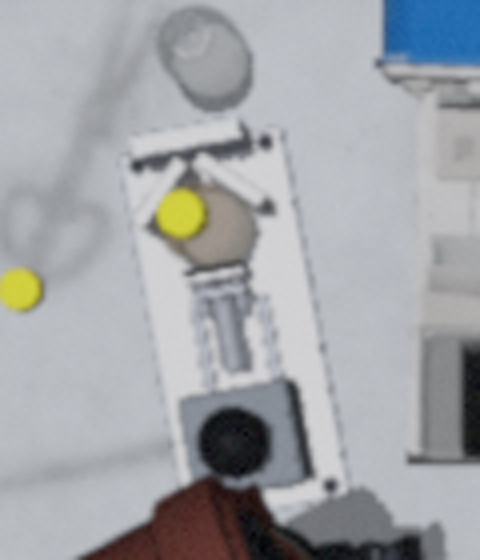

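The bottle moved 5.9 mm towards the V, as planned, and its cap is within 2 mm of being above the nest. The jaw is pressed against the bottle and the bystanders haven't moved.

Run:
```python
from plant import *
print(read_t(), read_ft_force()); job_done()
```

```text
38.2 [-0.27619322  0.43429532  1.38832599]
the job is handed in; nothing more can be done
```

The bottle is standing upright in the V and the jaw is clamped against it at roughly 11–13 N. I handed the job in at 38.2 s, with the arm clear of everything.

**What I did:** I gripped the bottle by its cap and set it down 6 mm short of home. After letting go of it, I gripped the ball with 80 N and turned it 134° (2.3 rad) clockwise. I then released the ball and backed away.

**Final position:** The jaw pushed the bottle 5.9 mm, against the 6 mm planned. The cap is within 2 mm of being directly above the nest. The loose cap, empty bottle and label core have not moved.

**Clamp force:** I inferred this, as nothing measures it directly. After release the knob should settle to about 11 N by its own friction; I did not re-grip it to check. The estimates before release were:

| Source | Estimated force |
|---|---|
| Last-joint torque rise | 11 N |
| Wrist moment rise | 13 N |
| Angle turned after the bottle was home | 12–13 N |

**What disagreed:**
- **Torque sign:** The wrist moment read at rest was about -0.1 N m while the knob turned freely, although friction should have made it positive. I used only its rise above that level.
- **Last degree:** The torque did not rise over the final degree of turning, so the grip may have slipped slightly there.
- **Grip width:** The fingers read about 41 mm on the 44 mm ball. I put this down to the pads giving, since the jaw moved as far as the turn should have driven it.

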